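Index the sample reader's swing arm one hole, onto its reference puck

TASK

The swing arm of the hand-operated sample reader is locked by a spring index pin. Hook a fingertip under the pin's pull ring (do not pinch or grip it), lift the pin out of its hole, swing the arm one hole to the side where the low metal reference puck stands, so that the read head is over the puck, and let the pin drop fully home in that hole. Do not swing it to the other neighbour or on past the puck's hole, and leave the puck, the vials and everything else on the bench where they stand.

Things in the scene. Friction and masses are not known exactly. Their poses are not given: they have to be found in the camera images.
- reader_base: Fixed base of the sample reader: light grey fan-shaped casting, 285 mm deep, 340 mm wide, deck 22 mm high. Origin on the vertical pivot axis near its narrow far end, at worktop height. Its wide end points along its own -x, to the robot (yaw within 0.26 rad); own +y is left. On the deck: an arc of five black cups (29 mm bore, 14 mm high) at 125 mm from the pivot.
- middle_hole (a point): Mouth of the middle hole of the index plate, where the pin sits at the start. The plate is an aluminium arc along the base's wide end, top at z = 34 mm, with five 13 mm holes at 205 mm from the pivot. Holes and cups stand at the same angles about the pivot: straight ahead (the base's -x), and 0.314 and 0.628 rad (18, 36 degrees) to either side.
- read_arm (a joint): Angle a of the swing arm, rad: 0 at the middle hole, +0.314 and -0.314 at its neighbours, stops at +-0.70. Positive is counterclockwise from above: the ring end goes to the robot's right. In the base's frame the ring's centre is at (-205 cos a, -205 sin a) mm, the read head at (-125 cos a, -125 sin a) mm. Light friction (under 1 N at the ring); it stays where it is left.
- index_pin (a joint): Lift of the pin, m: 0 fully home in a hole, 0.010 with its tip on the plate between holes, stop at 0.020. To swing the arm hold it at 0.013 to 0.017. Spring and weight press it down with about 5.5 N at 0, 8.5 N at 0.020. It is 10 mm thick with a round tip: set down within about 4 mm (0.02 rad) of a hole's centre it slips in by itself.
- pull_ring (a point): Centre of the pull ring on the pin, z = 172 mm with the pin home. Upright flat steel ring, 50 mm inside, 66 mm outside, 7 mm thick, on the arm's end nearest the robot; its opening faces along the arm. A fingertip sloping 30 to 60 degrees down through it towards the pivot and then rising straight up carries it. Free above, in front, and 40 mm behind.
- read_head (a point): Centre of the lens under the read head, z = 84 mm: a black tube, 25 mm across, under the arm, 125 mm from the pivot. The arm is a level aluminium bar, 32 to 54 mm wide, z = 104 to 117 mm; a black box on it over the read head reaches z = 141 mm, a collar round the pin's stem z = 127 mm.
- reference_puck: The reference puck: a loose round aluminium plug with a pale top disc, 25 mm diameter, only 28 mm high, standing in one of the two cups next to the middle one. Origin at the centre of its underside.
- vial_next: A capped glass vial, 26 mm diameter, 52 mm high, standing loose in the other cup next to the middle one. Origin at the centre of its underside.
- vial_read: A capped glass vial, 26 mm diameter, 52 mm high, loose in the middle cup, under the read head at the start. Origin at the centre of its underside.
- vial_far_left: A capped vial, 55 mm high, loose in the outermost cup on the left. Origin at the centre of its underside.
- vial_far_right: A capped vial, 52 mm high, loose in the outermost cup on the right. Origin at the centre of its underside.
- ring_inside: The pull ring's inner rim, which a hooked fingertip touches (part of the ring; its origin is on the pin's axis at worktop height when the pin is home).
- ring_front: The pull ring's flat face towards the robot (same origin).
- ring_back: The pull ring's flat face towards the pivot (same origin).
- ring_left_edge: The left half of the pull ring's outer edge (same origin).
- ring_right_edge: The right half of the pull ring's outer edge (same origin).
- spare_vial: Bystander: a capped vial, 26 mm diameter, 55 mm high, on the worktop left of the reader.
- stopper: Bystander: an orange ribbed stopper, 40 mm diameter, 27 mm high, on the worktop right of the reader.
- tweezers: Bystander: steel tweezers, 124 mm long, lying in front of the reader.
- marker: Bystander: a marker pen, 126 mm long, lying in front to the right.
- tape_roll: Bystander: a roll of tape, 68 mm across, 18 mm high, to the right.

How it is judged (in metres and radians):
On the way, in this order (a step that is already met when the one before it is completed fails the run):
1. the index pin is lifted clear of the plate (more than 11 mm) while the arm still stands at its first hole (value of joint index_pin above 0.011 m and value of joint read_arm between -0.08 and 0.08 rad), for 0.1 s.
2. the read head stands over the reference puck (within 10 mm sideways) (horizontal distance between read_head and reference_puck below 0.01 m), for 0.1 s.
At the end, for the whole second after the job is handed in: Arm at rest one hole on (within 0.02 rad of +0.314 or -0.314), read head over the puck (within 6 mm sideways), pin home in that hole (within 2 mm); puck and vials upright in their cups, moved under 8 mm; bystanders moved under 12 mm (value of joint index_pin between -0.002 and 0.002 m and (value of joint read_arm between 0.29416 and 0.33416 rad or value of joint read_arm between -0.33416 and -0.29416 rad) and horizontal distance between read_head and reference_puck below 0.006 m and velocity of joint read_arm between -0.05 and 0.05 rad/s and distance of each of vial_read, vial_next, vial_far_left, vial_far_right, reference_puck from where it was at the start of the episode below 0.008 m and distance of each of spare_vial, stopper, tweezers, marker, tape_roll from where it was at the start of the episode below 0.012 m and angle between each of vial_read, vial_next, vial_far_left, vial_far_right, reference_puck's own z axis and vertical below 0.15 rad); the robot touches nothing.
It fails at once if the pull ring is pinched instead of hooked: the fingers press on both its flat faces, on its inside and its outer edge, or on both its outer sides at once ((contact force between the fingers and ring_front above 0.5 N and contact force between the fingers and ring_back above 0.5 N) or (contact force between the fingers and ring_inside above 0.5 N and (contact force between the fingers and ring_left_edge above 0.5 N or contact force between the fingers and ring_right_edge above 0.5 N)) or (contact force between the fingers and ring_left_edge above 0.5 N and contact force between the fingers and ring_right_edge above 0.5 N)).
It fails at once if the arm is swung to the wrong neighbour: the read head comes within 15 mm of the axis of the vial in the other neighbouring cup (horizontal distance between read_head and vial_next below 0.015 m).
It fails at once if the arm is swung on more than 0.15 rad past the next hole (value of joint read_arm above 0.46416 rad or value of joint read_arm below -0.46416 rad).
It fails at once if the puck or a vial in the cups is lifted (more than 8 mm), moved more than 15 mm or tipped (more than 0.4 rad) (height (world z) of any of vial_read, vial_next, vial_far_left, vial_far_right, reference_puck above 0.03 m or distance of any of vial_read, vial_next, vial_far_left, vial_far_right, reference_puck from where it was at the start of the episode above 0.015 m or angle between any of vial_read, vial_next, vial_far_left, vial_far_right, reference_puck's own z axis and vertical above 0.4 rad).
It fails at once if something else on the bench is disturbed (moved more than 15 mm) (distance of any of spare_vial, stopper, tweezers, marker, tape_roll from where it was at the start of the episode above 0.015 m).
It also fails if it takes over 40 s, if anything falls off the work surface, if the arm or the gripper's body presses on something with over 40 N, if the wrist force passes 120 N, or if a joint passes its speed limit or range.

ROBOT

A 6-joint arm with a two-finger parallel gripper is mounted at the origin on a cart in front of the work surface, level with it; the furniture and walls round the work are solid. World frame = base frame: x ahead of the robot, y to its left, z up, the work surface at z = 0. Lengths are in mm, angles in degrees, forces in N, time in s.
With the tool pointing down it reaches from about 350 to 850 mm from the base axis. Payload 8.1 kg.
Tool frame: the origin (TCP) lies midway between the tips of the shut fingers; the grasp point (between the pads) lies 19 mm behind it (arm.pinch_z is the z of the grasp point in the tool frame, in mm); z points along the fingers, y is the line along which they close (so a half turn about z gives the same grasp; the last joint's range is limited). The gripper opens to 93 mm and grips with 3 to 60 N. Pads are 15 mm wide; open, the fingers measure 128 mm over their backs; the gripper's body (75 mm by 188 mm) begins 65 mm behind the grasp point.
Start: joints at [72.342, 7.471, 85.268, -0, 87.261, -4.893], TCP at [132.554, 585.179, 218.635] pointing down, gripper open.
Joint ranges: [-169.43, 169.43], [-51.17, 129.36], [1.28, 143.12], [-76.62, 256.62], [0, 156.53], [-152.29, 152.29]. Speed limits (degrees/s): [136.94, 136.94, 159.86, 180, 180, 180].

INTERFACE

Orientations are given as [roll, pitch, yaw] about the fixed x, y, z axes, in that order (R = Rz(yaw) Ry(pitch) Rx(roll)).
In Python, from bench import arm, optics, order gives the robot as it stands.
- The arm moves only by the tool send_rows, never from a script. Its argument "plan" is a list of rows, each a list of 7 numbers: the shift along the tool's x, y, z scaled (see below), then the turn, a rotation vector about the tool's x, y, z scaled (see below), then the opening, from 0 (shut) to 1 (fully open). A call has exactly 8 rows; each row shifts and turns the commanded pose from where the row before left it, along the tool's axes as they then stand; what a row does not reach is not made up. The controller multiplies each number of a shift by 300 mm and each number of a turn by 45 degrees. A row lasts 1/12 s, in which the tool goes at most 41.7 mm and 7.16 degrees, less where a joint would pass 70% of its speed; a pose out of reach is approached as far as the arm can. A call with a number of a shift or a turn outside -1 to 1 is refused whole. A call with a gripper value outside its range is refused whole. The fingers move at their own pace and stop on an object; "newtons" is the grip in N (left out, the last holds). Time passes only in rows, so rows that do not move let the fingers close, or fill a call up. It gives the time, the measured TCP pose, the force, the opening and the grip force at its end, in the units of the state.
- arm.get_state(): the state, without advancing time (a new reading comes with each control period).
- optics.read_camera(name): name is "scene" or "side" or "wrist"; returns a dict with "color" (384x512x3 uint8, red, green, blue), "z_map" (384x512 float32, mm along the optical axis (not along the pixel's ray), 0 where there is no reading), "fovy" (degrees; the focal length in pixels is half the picture's height over the tangent of half this angle, whatever the lens; pixels are square), "cx", "cy" (the principal point, pixels), "origin" and "orientation" of the camera in the world; the wrist camera has in their place "T_tool_cam" (4x4, takes a point from camera to tool coordinates, whose origin is the TCP and whose axes are the flange's). Camera axes: x right, y down, z forward; pixel columns grow to the right and rows downward; lengths in mm; the calibration is good to about 2 mm. A picture is of the moment at which its call begins: read the wrist's pose just before it.
- order.sign_off(): hands the job in; it is judged then, once.
Trained networks look in a picture, given as the dict that the camera call returned (one of the last four; its "shot" number tells which), for a name from the list of things; names that differ only in an ending like _2 or _b are one class to them, and where a whole thing is asked for, a point or a joint stands for the part that bears it (a point fixed in the world has none). Each returns a list of dicts, best first, with "p" (0 to 1); they miss things now and then, are a little off and sometimes report something else, mostly with a low value. They report only what shows in the picture. A call takes as long as a camera call.
- optics.cut_out(picture, label): "pixels" (384x512 bool, what is visible of it) and "box" ([left, top, width, height] as shares, 0 to 1, of the picture: columns of its width, rows of its height, round what is visible of it).
- optics.place_of(picture, label): "position" ([column, row] as shares, 0 to 1, of the picture: columns of its width, rows of its height: a listed point, or the origin of a listed thing).
The state is a dict: "time": time; "joint_positions": joint angles; "joint_velocities": joint speeds; "effort": joint torques, N m; "tcp_pos": TCP position; "orientation": TCP orientation; "contact_force": force on the tool from outside, world axes, zero at the start; "torque": the same for the moment, N m; "opening": finger opening in mm; "finger_force": force on a finger pad.
Only numpy, scipy, OpenCV 4.12 (cv2) and the standard library are available. Lean on these libraries where they do the work, as an engineer would, in place of code of your own. Each camera call takes 0.05 s, during which the arm holds its last target. There are 200 camera calls.

## Working session

There is one attempt and no reset: what is moved stays moved. The work goes in short steps, Python scripts to look and compute and a tool call to move; the robot and the scene stay as the last step left them, time stands still between calls to the robot, and variables do not carry over. Pictures are saved under pics/ and viewed, at most 10 in all, crops included, and the job is handed in when it is done.

Besides the shell and the picture viewer there is one more tool, called as name([rows], argument=value, ...), one row to a line, values as JSON. send_rows: Moves the arm, as the interface text tells. Shifts and turns lie within -1 to 1; 1 stands for 300 mm of shift or 45 degrees of turn. Its arguments: {"type":"object","properties":{"plan":{"type":"array","items":{"type":"array","items":{"type":"number"}}},"newtons":{"type":"number"}},"required":["plan"]}

```bash
mkdir -p pics
cat > h.py <<'E'
import numpy as np, cv2
from scipy.spatial.transform import Rotation as R
from bench import arm, optics, order
def rot(o):
    o=np.array(o,float)
    return o if o.shape==(3,3) else (R.from_quat(o).as_matrix() if o.size==4 else R.from_euler('xyz',o,degrees=True).as_matrix())
def cam(p,st=None):
    if 'T_tool_cam' in p:
        T=np.eye(4);T[:3,:3]=rot(st['orientation']);T[:3,3]=st['tcp_pos'];T=T@np.array(p['T_tool_cam']);return T[:3,:3],T[:3,3]
    return rot(p['orientation']),np.array(p['origin'],float)
def ray(p,c,r,st=None):
    M,o=cam(p,st);f=192/np.tan(np.radians(p['fovy'])/2)
    return o,M@np.array([(c-p['cx'])/f,(r-p['cy'])/f,1.])
def onz(p,c,r,z,st=None):
    o,d=ray(p,c,r,st);return o+d*(z-o[2])/d[2]
def cloud(p,st=None):
    M,o=cam(p,st);f=192/np.tan(np.radians(p['fovy'])/2)
    v,u=np.mgrid[:384,:512];z=p['z_map']
    return np.stack([(u-p['cx'])/f*z,(v-p['cy'])/f*z,z],-1)@M.T+o
E
python3 - <<'E'
from h import *
print(arm.get_state())
for n in ['scene','side']:
    p=optics.read_camera(n); print(n,p['fovy'],p['cx'],p['cy'],p['origin'],p['orientation'])
    cv2.imwrite(f'pics/{n}0.png',p['color'][...,::-1])
    C=cloud(p)
    for l,z in [('reader_base',0),('middle_hole',34),('pull_ring',172),('read_head',84),('reference_puck',10),('vial_next',10),('vial_read',10)]:
        for q in optics.place_of(p,l)[:2]:
            c,r=q['position'];c*=512;r*=384
            print(l,round(q['p'],2),round(c),round(r),onz(p,c,r,z).round(1))
    for l in ['reference_puck','vial_next','pull_ring']:
        for q in optics.cut_out(p,l)[:1]:
            m=q['pixels']&(p['z_map']>0); print(' cut',l,round(q['p'],2),m.sum(),np.median(C[m],0).round(1), C[m].min(0).round(), C[m].max(0).round())
E
```

```text
{'time': 0.0, 'joint_positions': array([ 7.23411121e+01,  7.51568931e+00,  8.53290465e+01, -1.72093880e-04,
        8.72609240e+01, -4.89505921e+00]), 'joint_velocities': array([ 0.02064636, -0.00987528,  0.12952455,  0.04582618, -0.02685675,
        0.05334021]), 'effort': array([-1.37414185e-05, -5.59860528e+01, -4.91740143e+01,  7.65945297e-02,
        3.58372531e-02, -1.07894678e-04]), 'tcp_pos': array([132.3867239 , 584.63093597, 217.58361773]), 'orientation': array([-1.79894711e+02, -8.84480355e-03,  1.67236172e+02]), 'contact_force': array([-0.05188708, -0.56464565,  0.36903803]), 'torque': array([-0.01319474,  0.02409488, -0.06007351]), 'finger_force': 0.0, 'opening': 92.93530339451937}
scene 55.58780805762997 250.6557217991169 189.69026420887548 [  59.09434623 -567.22853198  648.06834343] [-123.95524078    1.24503332  -47.29937918]
reader_base 0.79 257 187 [784.4  91.7   0. ]
reader_base 0.17 227 185 [728.9 172.9   0. ]
middle_hole 0.79 205 199 [597.9 128.5  34. ]
pull_ring 0.76 196 155 [599.3 148.8 172. ]
pull_ring 0.31 240 303 [ 322.3 -286.8  172. ]
read_head 0.94 229 175 
[... 348 characters left out ...]
28 190.00882291982276 [399.77273116 959.88033646 758.88453122] [-121.25462215   -0.75129128 -167.1255537 ]
reader_base 0.85 172 256 [800.3  99.5   0. ]
middle_hole 0.63 245 266 [602.7 130.8  34. ]
pull_ring 0.49 243 215 [610.  126.6 172. ]
read_head 0.85 210 242 [688.  125.2  84. ]
reference_puck 0.43 205 271 [697.5 144.7  10. ]
vial_next 0.43 219 253 [683.9  69.9  10. ]
vial_read 0.59 214 258 [692.6  92.1  10. ]
vial_read 0.45 244 264 [614.7  98.2  10. ]
 cut reference_puck 0.41 110 [694.6 159.   48.5] [684. 140.  34.] [707. 169.  54.]
 cut vial_next 0.48 43 [674.8  85.4  46.6] [671.  77.  34.] [680.  92.  67.]
 cut pull_ring 0.71 264 [604.  134.  169.2] [ 596. -191.   -1.] [673. 165. 208.]
```

Run:
```python
import cv2, numpy as np
a=cv2.imread('pics/scene0.png')[110:250,130:330]; b=cv2.imread('pics/side0.png')[170:310,120:320]
cv2.imwrite('pics/c1.png',np.vstack([cv2.resize(a,None,fx=2.9,fy=2.1*1),cv2.resize(b,None,fx=2.9,fy=2.1)]))
```

```text
(no output)
```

View pics/c1.png

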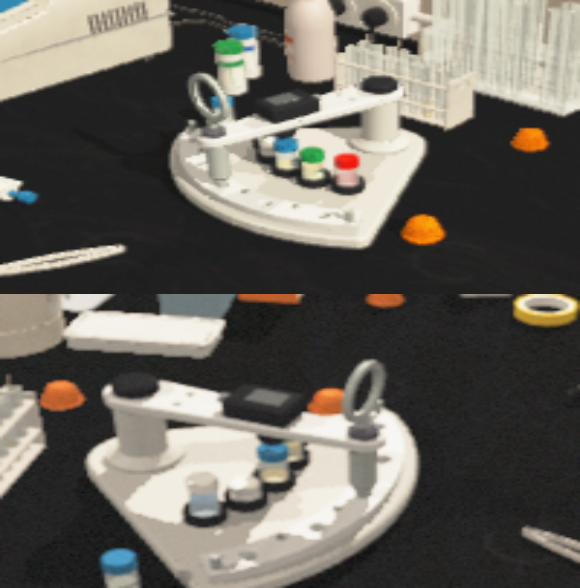

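View pics/scene0.png

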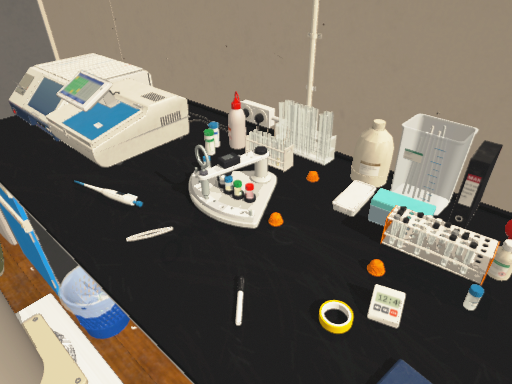

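The side view shows the low puck in the cup left of the middle one: white far-left vial at about (197,288), puck at (204,287), blue read vial at (213,280). The scene view agrees, with the green and red vials to the right. So the arm swings left, a = -0.314. Next I fit the geometry.

```bash
cat >> h.py <<'E'
def ringfit(P,cen=(604,133)):
    P=P.reshape(-1,3);m=(P[:,2]>150)&(P[:,2]<208)&(np.hypot(P[:,0]-cen[0],P[:,1]-cen[1])<40)
    return P[m]
E
python3 - <<'E'
from h import *
A=[];H=[]
for n in ['scene','side']:
    p=optics.read_camera(n);C=cloud(p);q=ringfit(C);A.append(q)
    print(n,len(q),'ring mean',q.mean(0).round(1),q.min(0).round(1),q.max(0).round(1))
    P=C.reshape(-1,3)
    m=(P[:,2]>100)&(P[:,2]<122)&(np.hypot(P[:,0]-700,P[:,1]-115)<160);b=P[m]
    # arm bar top: principal direction
    t=b[(b[:,2]>112)];mu=t.mean(0)[:2];u=np.linalg.svd(t[:,:2]-mu,full_matrices=0)[2][0];u*=np.sign(u[0])
    s=(t[:,:2]-mu)@u;print(' bar',len(t),mu.round(1),u.round(3),np.degrees(np.arctan2(u[1],u[0])).round(1),mu+u*s.min(),mu+u*s.max())
    m=(P[:,2]>120)&(P[:,2]<140)&(np.hypot(P[:,0]-795,P[:,1]-100)<45);c=P[m];print(' cap',len(c),c.mean(0).round(1),c.min(0).round(1),c.max(0).round(1))
    for l,lo,hi,c0 in [('puck',45,54,(695,155))]:
        m=(P[:,2]>lo)&(P[:,2]<hi)&(np.hypot(P[:,0]-c0[0],P[:,1]-c0[1])<30);print(l,m.sum(),np.median(P[m],0).round(1))
    # tall things near the route
    m=(P[:,2]>120)&(P[:,0]>50)&(P[:,0]<700)&(P[:,1]>60)&(P[:,1]<750)&(np.hypot(P[:,0]-604,P[:,1]-133)>60)
    g=P[m]; k=np.round(g/50)[:,:2].astype(int)
    for kk in np.unique(k,axis=0):
        j=(k==kk).all(1)
        if j.sum()>3: print('tall',kk*50,int(g[j,2].max()),j.sum())
E
```

```text
scene 132 ring mean [602.2 129.6 180. ] [594.1  99.9 150.8] [610.8 165.1 204.9]
 bar 464 [703.9 106.1] [ 0.981 -0.192] -11.1 [585.04833526 129.38786044] [825.38537802  82.28738893]
 cap 93 [797.9  92.7 127.7] [756.7  75.3 120. ] [822.2 119.6 132.7]
puck 27 [688.7 157.   50.5]
tall [450 550] 133 8
tall [450 600] 134 12
tall [450 650] 132 8
tall [450 700] 134 13
tall [450 750] 132 5
tall [500 550] 146 185
tall [500 600] 145 112
tall [500 650] 211 128
tall [500 700] 211 123
tall [500 750] 208 49
tall [550 550] 157 218
tall [550 600] 211 108
tall [550 650] 239 288
tall [550 700] 239 216
tall [550 750] 240 97
tall [600 550] 169 251
tall [600 600] 251 103
tall [600 650] 267 290
tall [600 700] 265 198
tall [600 750] 266 88
tall [650 100] 143 63
tall [650 150] 143 11
tall [650 550] 181 282
tall [650 600] 266 93
tall [650 650] 272 146
tall [650 700] 274 188
tall [650 750] 272 31
tall [700 100] 144 81
tall [700 150] 142 13
tall [700 550] 188 130
tall [700 600] 187 33
tall [700 650] 181 16
tall [700 700] 181 13
tall [700 750] 207 17
side 195 ring mean [604.2 135.6 180.1] [595.7 100.7 150.2] [613.6 164.1 207.4]
 bar 833 [711.8 120.2] [ 0.987 -0.163] -9.4 [587.7532518  140.71340369] [834.22916951  99.88710012]
 cap 176 [801.9 100.9 128.2] [758.7  78.3 120. ] [828.7 120.6 134.1]
puck 87 [693.9 154.1  50.4]
tall [550 550] 156 50
tall [600 550] 169 437
tall [600 650] 267 70
tall [650 100] 144 46
tall [650 150] 143 51
tall [650 550] 182 775
tall [650 650] 273 153
tall [700 100] 145 67
tall [700 150] 145 108
tall [700 550] 188 308
tall [700 600] 189 122
```

```bash
cat >> h.py <<'E'
F=np.array([0,-55.,-20.])
def pose(P,yaw,s,off=F):
    y,s=np.radians([yaw,s]);f=np.array([np.cos(y),np.sin(y),0]);u=np.array([0,0,1.])
    z=np.cos(s)*f-np.sin(s)*u;Y=np.sin(s)*f+np.cos(s)*u
    M=np.c_[np.cross(Y,z),Y,z];return np.array(P)-M@off,M
def rows(p0,M0,p1,M1,n,op=1,dec=3):
    w=R.from_matrix(M0.T@M1).as_rotvec();p,M=p0.copy(),M0.copy();out=[]
    for i in range(n):
        sh=np.round(M.T@((p1-p)/(n-i))/300,dec)
        t=np.round(R.from_matrix(M.T@M1).as_rotvec()/(n-i)/np.radians(45),dec)
        out.append(list(sh.tolist())+t.tolist()+[op]);p=p+M@sh*300;M=M@R.from_rotvec(t*np.radians(45)).as_matrix()
    for r in range(0,n,8): print(str(out[r:r+8]).replace(' ',''))
    print('err',(p1-p).round(2),'maxstep',np.linalg.norm(np.array(out)[:,:3],axis=1).max()*300,np.linalg.norm(np.array(out)[:,3:6],axis=1).max()*45)
def now():
    s=arm.get_state();return np.array(s['tcp_pos']),rot(s['orientation']),s
C=np.array([603.5,133,172.]);YAW=-10.
E
python3 - <<'E'
from h import *
p,M,s=now();p1,M1=pose(C,YAW,40);p1=p1-M1[:,2]*110
print(p1,np.linalg.norm(p1-p),np.degrees(R.from_matrix(M.T@M1).magnitude()))
rows(p,M,p1,M1,24)
E
```

```text
[570.41963658 138.8329606  271.98332924] 627.527456183071 97.98955117397878
[[-0.073,-0.047,-0.007,-0.037,-0.035,0.075,1],[-0.076,-0.042,-0.007,-0.037,-0.035,0.075,1],[-0.078,-0.038,-0.006,-0.037,-0.035,0.075,1],[-0.081,-0.033,-0.005,-0.037,-0.035,0.075,1],[-0.082,-0.028,-0.003,-0.037,-0.035,0.075,1],[-0.084,-0.023,-0.002,-0.037,-0.035,0.075,1],[-0.085,-0.018,0.0,-0.037,-0.035,0.075,1],[-0.086,-0.013,0.002,-0.037,-0.035,0.075,1]]
[[-0.087,-0.008,0.004,-0.037,-0.035,0.075,1],[-0.087,-0.003,0.006,-0.037,-0.035,0.075,1],[-0.087,0.002,0.009,-0.037,-0.035,0.075,1],[-0.086,0.007,0.011,-0.037,-0.035,0.075,1],[-0.085,0.011,0.014,-0.037,-0.035,0.075,1],[-0.084,0.016,0.017,-0.037,-0.035,0.075,1],[-0.083,0.02,0.019,-0.037,-0.035,0.075,1],[-0.081,0.025,0.022,-0.037,-0.035,0.075,1]]
[[-0.078,0.029,0.025,-0.037,-0.035,0.075,1],[-0.076,0.032,0.028,-0.036,-0.036,0.075,1],[-0.073,0.036,0.032,-0.036,-0.036,0.075,1],[-0.07,0.039,0.035,-0.037,-0.035,0.075,1],[-0.066,0.042,0.037,-0.036,-0.036,0.076,1],[-0.063,0.045,0.041,-0.037,-0.035,0.075,1],[-0.059,0.047,0.043,-0.036,-0.036,0.076,1],[-0.055,0.049,0.047,-0.037,-0.035,0.075,1]]
err [0.02 0.11 0.06] maxstep 26.28212320190285 4.1164547853705376
```

send_rows([
  [-0.073,-0.047,-0.007,-0.037,-0.035,0.075,1],
  [-0.076,-0.042,-0.007,-0.037,-0.035,0.075,1],
  [-0.078,-0.038,-0.006,-0.037,-0.035,0.075,1],
  [-0.081,-0.033,-0.005,-0.037,-0.035,0.075,1],
  [-0.082,-0.028,-0.003,-0.037,-0.035,0.075,1],
  [-0.084,-0.023,-0.002,-0.037,-0.035,0.075,1],
  [-0.085,-0.018,0.0,-0.037,-0.035,0.075,1],
  [-0.086,-0.013,0.002,-0.037,-0.035,0.075,1],
])

```text
time: 1.87
tcp_pos: [279.0, 435.5, 237.0]
orientation: [164.0, 8.9, 138.6]
contact_force: [0.5, -0.1, -0.1]
opening: 93.0
finger_force: 0.0
```

send_rows([
  [-0.087,-0.008,0.004,-0.037,-0.035,0.075,1],
  [-0.087,-0.003,0.006,-0.037,-0.035,0.075,1],
  [-0.087,0.002,0.009,-0.037,-0.035,0.075,1],
  [-0.086,0.007,0.011,-0.037,-0.035,0.075,1],
  [-0.085,0.011,0.014,-0.037,-0.035,0.075,1],
  [-0.084,0.016,0.017,-0.037,-0.035,0.075,1],
  [-0.083,0.02,0.019,-0.037,-0.035,0.075,1],
  [-0.081,0.025,0.022,-0.037,-0.035,0.075,1],
])

```text
time: 2.53
tcp_pos: [425.0, 286.5, 255.0]
orientation: [145.6, 8.8, 108.5]
contact_force: [-0.2, -0.3, -0.4]
opening: 93.0
finger_force: 0.0
```

send_rows([
  [-0.078,0.029,0.025,-0.037,-0.035,0.075,1],
  [-0.076,0.032,0.028,-0.036,-0.036,0.075,1],
  [-0.073,0.036,0.032,-0.036,-0.036,0.075,1],
  [-0.07,0.039,0.035,-0.037,-0.035,0.075,1],
  [-0.066,0.042,0.037,-0.036,-0.036,0.076,1],
  [-0.063,0.045,0.041,-0.037,-0.035,0.075,1],
  [-0.059,0.047,0.043,-0.036,-0.036,0.076,1],
  [-0.055,0.049,0.047,-0.037,-0.035,0.075,1],
])

```text
time: 3.2
tcp_pos: [571.1, 137.7, 272.4]
orientation: [129.9, -0.1, 79.8]
contact_force: [-0.3, -0.5, 1.1]
opening: 93.0
finger_force: 0.0
```

Run:
```python
from h import *
p,M,s=now();p1,M1=pose(C,YAW,40);p1=p1-M1[:,2]*110
print(s['time'],p,p1-p,np.degrees(R.from_matrix(M.T@M1).magnitude()),s['joint_positions'].round(1),s['contact_force'])
w=optics.read_camera('wrist');print(np.array(w['T_tool_cam']).round(2))
P=ringfit(cloud(w,s),(603,133));print(len(P))
if len(P)>20: print(P.mean(0),P.min(0),P.max(0))
for l,z in [('pull_ring',172)]:
    for q in optics.place_of(w,l)[:2]:
        c,r=q['position'];o,d=ray(w,c*512,r*384,s); n=np.array([.985,-.174,0]);X=o+d*((C-o)@n)/(d@n);print(l,q['p'],c*512,r*384,X.round(1))
i=w['color'].copy();cv2.imwrite('pics/w1.png',i[...,::-1])
b=optics.read_camera('side');cv2.imwrite('pics/s1.png',cv2.resize(b['color'][120:312,120:376],None,fx=3,fy=3)[...,::-1])
```

```text
3.2 [571.10303299 137.72506322 272.4350623 ] [-0.68339641  1.10789738 -0.45173305] 0.2206042531586142 [ 24.8 -34.2 129.1 -36.9  47.   51.3] [-0.30526996 -0.52424226  1.11215572]
[[   0.     -0.97   -0.24   65.19]
 [   1.      0.      0.      1.42]
 [  -0.     -0.24    0.97 -166.22]
 [   0.      0.      0.      1.  ]]
1499
[602.6614909  133.60525744 183.39840603] [595.01315277  99.76896122 150.00221028] [613.08065187 164.60744066 207.09620016]
pull_ring 0.77 191.3856 199.4112 [602.9 129.4 177.5]
```

View pics/w1.png

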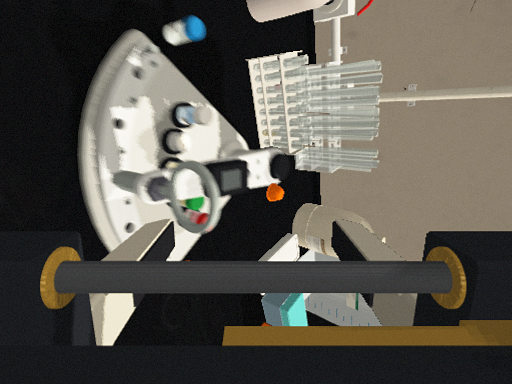

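View pics/s1.png

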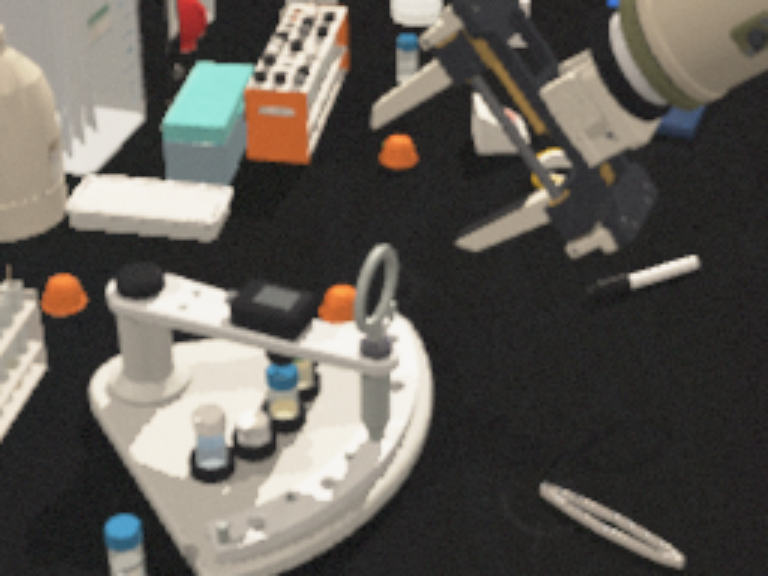

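The wrist view shows the ring hooked nowhere yet, centred near (195,197). The side view shows the lower finger aimed at it from the robot side. I'll fit the circle.

```bash
cat >> h.py <<'E'
def circ(P):
    from scipy.optimize import least_squares
    mu=P.mean(0)
    def res(v):
        f=np.array([np.cos(v[3]),np.sin(v[3]),0]);d=P-v[:3];a=d@f;r=np.sqrt(np.maximum((d**2).sum(1)-a*a,0))
        return np.r_[np.maximum(abs(a)-3.5,0),np.maximum(25-r,0),np.maximum(r-33,0)]
    k=least_squares(res,[mu[0],mu[1],173,np.radians(-10)],loss='soft_l1');v=k.x;v[3]=np.degrees(v[3]);return v
E
python3 - <<'E'
from h import *
p,M,s=now();w=optics.read_camera('wrist')
print('wrist',circ(ringfit(cloud(w,s))).round(2))
for n in['scene','side']: print(n,circ(ringfit(cloud(optics.read_camera(n)))).round(2))
p1,M1=pose(C,YAW,40);rows(p,M,p1,M1,16)
E
```

```text
wrist [603.86 131.96 174.05 -10.33]
scene [603.06 131.64 173.54 -10.66]
side [604.43 133.41 174.06 -10.37]
[[0.0,0.0,0.023,-0.0,0.0,-0.0,1],[0.0,0.0,0.023,-0.0,0.0,-0.0,1],[0.0,0.0,0.023,-0.0,0.0,-0.0,1],[0.0,0.0,0.023,-0.0,0.0,-0.0,1],[0.0,0.0,0.023,-0.0,0.0,-0.0,1],[0.0,0.0,0.023,-0.0,0.0,-0.0,1],[0.0,0.0,0.023,-0.0,0.0,-0.0,1],[0.001,0.0,0.023,-0.0,0.0,-0.0,1]]
[[0.0,0.0,0.023,-0.0,0.0,-0.0,1],[0.001,0.0,0.022,-0.0,0.0,-0.0,1],[0.0,0.0,0.023,-0.0,0.0,-0.0,1],[0.001,0.0,0.022,-0.0,0.0,-0.0,1],[0.0,0.0,0.023,-0.0,0.001,-0.0,1],[0.001,0.001,0.022,-0.0,0.0,-0.0,1],[0.0,0.0,0.023,-0.001,0.001,-0.0,1],[0.001,0.001,0.022,-0.0,0.0,-0.0,1]]
err [-0.02 -0.14 -0.17] maxstep 6.906518659932803 0.06363961030678927
```

send_rows([
  [0,0,0.023,0,0,0,1],
  [0,0,0.023,0,0,0,1],
  [0,0,0.023,0,0,0,1],
  [0,0,0.023,0,0,0,1],
  [0,0,0.023,0,0,0,1],
  [0,0,0.023,0,0,0,1],
  [0,0,0.023,0,0,0,1],
  [0,0,0.023,0,0,0,1],
])

```text
time: 4.17
tcp_pos: [612.5, 131.2, 235.7]
orientation: [130.0, 0.0, 80.0]
contact_force: [0.2, 0.5, -0.8]
opening: 92.9
finger_force: 0.0
```

send_rows([
  [0,0,0.023,0,0,0,1],
  [0,0,0.023,0,0,0,1],
  [0,0,0.023,0,0,0,1],
  [0,0,0.023,0,0,0,1],
  [0,0,0.023,0,0,0,1],
  [0,0,0.023,0,0,0,1],
  [0,0,0.023,0,0,0,1],
  [0,0,0.023,0,0,0,1],
])

```text
time: 4.83
tcp_pos: [654.2, 123.9, 200.5]
orientation: [130.0, 0.0, 80.0]
contact_force: [0.1, 0.2, -0.4]
opening: 93.0
finger_force: 0.0
```

Run:
```python
from h import *
p,M,s=now();p1,M1=pose([603.8,132.3,173],YAW,40);print(p,M.T@(p1-p),s['contact_force'].round(2))
w=optics.read_camera('wrist');cv2.imwrite('pics/w2.png',w['color'][...,::-1])
b=optics.read_camera('side');a=optics.read_camera('scene')
cv2.imwrite('pics/s2.png',np.vstack([cv2.resize(b['color'][150:270,170:330],(640,300)),cv2.resize(a['color'][110:230,130:290],(640,300))])[...,::-1])
up=M.T@[0,0,1.];print('up in tool',up,'per mm/300',up/300)
```

```text
[654.20327509 123.94409428 200.51215329] [-0.52366723  1.08540845 -1.45153161] [ 0.09  0.22 -0.39]
up in tool [-1.38438583e-04  7.66092902e-01 -6.42729839e-01] per mm/300 [-4.61461943e-07  2.55364301e-03 -2.14243280e-03]
```

View pics/s2.png

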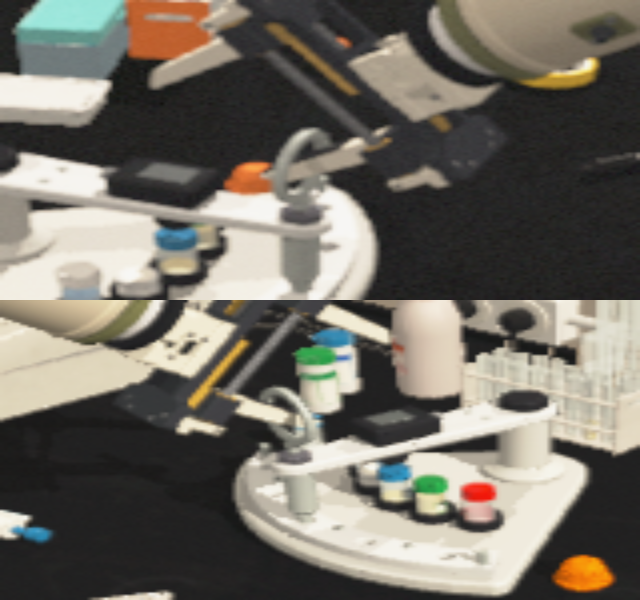

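The fingertip passes through the ring in both views (side crop near (315,165), scene crop near (275,415)). Now I lift.

send_rows([
  [0,0.004,-0.0034,0,0,0,1],
  [0,0.004,-0.0034,0,0,0,1],
  [0,0.004,-0.0034,0,0,0,1],
  [0,0.004,-0.0034,0,0,0,1],
  [0,0.004,-0.0034,0,0,0,1],
  [0,0.004,-0.0034,0,0,0,1],
  [0,0.004,-0.0034,0,0,0,1],
  [0,0.004,-0.0034,0,0,0,1],
])

```text
time: 5.65
tcp_pos: [653.4, 124.0, 213.4]
orientation: [130.0, 0.0, 80.0]
contact_force: [0.1, -0.3, -2.9]
opening: 93.0
finger_force: 1.5
```

send_rows([
  [0,0.003,-0.0025,0,0,0,1],
  [0,0.003,-0.0025,0,0,0,1],
  [0,0.003,-0.0025,0,0,0,1],
  [0,0.003,-0.0025,0,0,0,1],
  [0,0.003,-0.0025,0,0,0,1],
  [0,0.003,-0.0025,0,0,0,1],
  [0,0.003,-0.0025,0,0,0,1],
  [0,0,0,0,0,0,1],
])

```text
time: 6.32
tcp_pos: [653.3, 123.9, 221.3]
orientation: [130.1, 0.0, 80.0]
contact_force: [-4.9, 0.4, -6.6]
opening: 93.0
finger_force: 4.1
```

Run:
```python
from h import *
p,M,s=now();print(p,s['contact_force'].round(2),s['opening'])
w=optics.read_camera('wrist');print('wrist',circ(ringfit(cloud(w,s)+[0,0,-10])).round(2))
for n in['scene','side']: print(n,circ(ringfit(cloud(optics.read_camera(n))+[0,0,-10])).round(2))
```

```text
[653.2659039  123.92054671 221.27966325] [-4.93  0.35 -6.64] 93.01822468349984
wrist [597.78 132.34 170.72 -17.27]
scene [598.89 134.31 168.91  -6.78]
side [598.34 131.93 170.1  -15.85]
```

```bash
cat >> h.py <<'E'
def lift(P,c=(603.8,132.3),yaw=-10.3):
    y=np.radians(yaw);f=np.array([np.cos(y),np.sin(y)]);l=np.array([-f[1],f[0]])
    P=P.reshape(-1,3);a=(P[:,:2]-c)@f;b=(P[:,:2]-c)@l
    m=(abs(a)<6)&(abs(b)<34)&(P[:,2]>150)&(P[:,2]<235);b=b[m];z=P[m,2]
    best=max(((((np.hypot(b-b0,z-h)<33.5)&(np.hypot(b-b0,z-h)>24.5)).sum()-((np.hypot(b-b0,z-h)>34.5)&(z>h)).sum(),h,b0) for h in np.arange(168,198,.5) for b0 in np.arange(-4,4.1,1)))
    t=z[abs(b)<8];return best,len(z),np.percentile(t,97) if len(t) else None
E
python3 - <<'E'
from h import *
p,M,s=now()
print(lift(cloud(optics.read_camera('wrist'),s)))
for n in['scene','side']: print(n,lift(cloud(optics.read_camera(n))))
E
```

```text
((np.int64(2813), np.float64(181.0), np.float64(0.0)), 3014, np.float64(213.482071253704))
scene ((np.int64(130), np.float64(181.5), np.float64(-1.0)), 153, np.float64(212.14939628283486))
side ((np.int64(181), np.float64(181.0), np.float64(1.0)), 211, np.float64(213.2126363468727))
```

send_rows([
  [0,0.003,-0.0025,0,0,0,1],
  [0,0.003,-0.0025,0,0,0,1],
  [0,0.003,-0.0025,0,0,0,1],
  [0,0.003,-0.0025,0,0,0,1],
  [0,0.003,-0.0025,0,0,0,1],
  [0,0.003,-0.0025,0,0,0,1],
  [0,0,0,0,0,0,1],
  [0,0,0,0,0,0,1],
])

```text
time: 7.28
tcp_pos: [653.3, 123.9, 228.3]
orientation: [130.0, 0.0, 80.0]
contact_force: [-5.1, 0.5, -7.1]
opening: 93.0
finger_force: 4.5
```

Run:
```python
from h import *
p,M,s=now();print(p,s['contact_force'])
print(lift(cloud(optics.read_camera('wrist'),s)))
for n in['scene','side']: print(n,lift(cloud(optics.read_camera(n))))
piv=np.array([603.8,132.3])+205*np.array([np.cos(np.radians(-10.3)),np.sin(np.radians(-10.3))]);print(piv)
# swing: rotate the tool about the pivot by -18 deg in 24 steps
n=24;rz=lambda a:R.from_euler('z',a,degrees=True).as_matrix();q=p.copy();Q=M.copy();out=[]
for i in range(n):
    t=rz(-18*(i+1)/n);g=t@(p-[*piv,0])+[*piv,0];G=t@M
    sh=np.round(Q.T@(g-q)/300,4);w=np.round(R.from_matrix(Q.T@G).as_rotvec()/np.radians(45),4)
    out.append(sh.tolist()+w.tolist()+[1]);q=q+Q@sh*300;Q=Q@R.from_rotvec(w*np.radians(45)).as_matrix()
for i in range(0,n,8):print(str(out[i:i+8]).replace(' ',''))
print('final',q,g)
```

```text
[653.30052706 123.94445335 228.32091367] [-5.08741108  0.52946831 -7.12483855]
((np.int64(2860), np.float64(188.0), np.float64(0.0)), 3146, np.float64(220.3781492127595))
scene ((np.int64(134), np.float64(187.5), np.float64(0.0)), 163, np.float64(219.46813806835652))
side ((np.int64(197), np.float64(189.0), np.float64(2.0)), 229, np.float64(220.18055465348596))
[805.49643278  95.6455459 ]
[[0.0068,0.0001,0.0001,0.0,-0.0128,0.0107,1],[0.0067,0.0,0.0001,0.0,-0.0127,0.0107,1],[0.0068,0.0001,0.0,0.0,-0.0128,0.0108,1],[0.0067,0.0001,0.0001,0.0,-0.0127,0.0107,1],[0.0068,0.0001,0.0001,0.0,-0.0128,0.0107,1],[0.0067,0.0,0.0001,0.0,-0.0128,0.0107,1],[0.0068,0.0001,0.0001,0.0001,-0.0127,0.0108,1],[0.0067,0.0001,0.0,-0.0,-0.0128,0.0107,1]]
[[0.0068,0.0,0.0001,-0.0,-0.0127,0.0107,1],[0.0067,0.0001,0.0001,-0.0,-0.0128,0.0107,1],[0.0068,0.0001,0.0001,-0.0,-0.0127,0.0108,1],[0.0067,0.0,0.0001,-0.0,-0.0128,0.0107,1],[0.0068,0.0001,0.0,-0.0,-0.0128,0.0107,1],[0.0068,0.0001,0.0001,-0.0,-0.0127,0.0107,1],[0.0067,0.0001,0.0001,0.0,-0.0128,0.0108,1],[0.0068,0.0,0.0001,0.0,-0.0127,0.0107,1]]
[[0.0067,0.0001,0.0,0.0,-0.0128,0.0107,1],[0.0068,0.0001,0.0001,0.0,-0.0127,0.0107,1],[0.0067,0.0,0.0001,0.0,-0.0128,0.0108,1],[0.0068,0.0001,0.0001,0.0,-0.0128,0.0107,1],[0.0067,0.0001,0.0001,0.0,-0.0127,0.0107,1],[0.0068,0.0,0.0,0.0001,-0.0128,0.0107,1],[0.0067,0.0001,0.0001,-0.0,-0.0127,0.0108,1],[0.0068,0.0001,0.0001,-0.0,-0.0128,0.0107,1]]
final [669.49715866 169.59251344 228.32408991] [669.49436821 169.59052758 228.32091367]
```

send_rows([
  [0.0068,0.0001,0.0001,0,-0.0128,0.0107,1],
  [0.0067,0,0.0001,0,-0.0127,0.0107,1],
  [0.0068,0.0001,0,0,-0.0128,0.0108,1],
  [0.0067,0.0001,0.0001,0,-0.0127,0.0107,1],
  [0.0068,0.0001,0.0001,0,-0.0128,0.0107,1],
  [0.0067,0,0.0001,0,-0.0128,0.0107,1],
  [0.0068,0.0001,0.0001,0,-0.0127,0.0108,1],
  [0.0067,0.0001,0,0,-0.0128,0.0107,1],
])

```text
time: 8.1
tcp_pos: [657.2, 140.0, 228.3]
orientation: [130.0, -0.0, 74.0]
contact_force: [-4.5, 2.0, -7.1]
opening: 92.8
finger_force: 4.5
```

send_rows([
  [0.0068,0,0.0001,0,-0.0127,0.0107,1],
  [0.0067,0.0001,0.0001,0,-0.0128,0.0107,1],
  [0.0068,0.0001,0.0001,0,-0.0127,0.0108,1],
  [0.0067,0,0.0001,0,-0.0128,0.0107,1],
  [0.0068,0.0001,0,0,-0.0128,0.0107,1],
  [0.0068,0.0001,0.0001,0,-0.0127,0.0107,1],
  [0.0067,0.0001,0.0001,0,-0.0128,0.0108,1],
  [0.0068,0,0.0001,0,-0.0127,0.0107,1],
])

```text
time: 8.77
tcp_pos: [662.8, 155.6, 228.5]
orientation: [130.0, -0.0, 68.0]
contact_force: [-5.0, 1.8, -7.2]
opening: 92.8
finger_force: 4.5
```

```bash
cat >> h.py <<'E'
piv=np.array([805.5,95.6])
def where(ang):
    p,M,s=now();print(s['time'],p.round(1),s['contact_force'].round(2),s['orientation'].round(1))
    a=np.radians(-10.3+ang);c=piv-205*np.array([np.cos(a),np.sin(a)])
    print('wrist',lift(cloud(optics.read_camera('wrist'),s),c,-10.3+ang))
    for n in['scene','side']: print(n,lift(cloud(optics.read_camera(n)),c,-10.3+ang))
E
python3 -c "
from h import *
where(-12)"
```

```text
8.7667 [662.8 155.6 228.5] [-4.95  1.8  -7.2 ] [130.  -0.  68.]
wrist ((np.int64(2858), np.float64(188.0), np.float64(1.0)), 3155, np.float64(220.42890664433963))
scene ((np.int64(107), np.float64(187.5), np.float64(-2.0)), 122, np.float64(219.0419448438998))
side ((np.int64(229), np.float64(188.0), np.float64(2.0)), 271, np.float64(220.3028993968917))
```

send_rows([
  [0.0067,0.0001,0,0,-0.0128,0.0107,1],
  [0.0068,0.0001,0.0001,0,-0.0127,0.0107,1],
  [0.0067,0,0.0001,0,-0.0128,0.0108,1],
  [0.0068,0.0001,0.0001,0,-0.0128,0.0107,1],
  [0.0067,0.0001,0.0001,0,-0.0127,0.0107,1],
  [0.0068,0,0,0,-0.0128,0.0107,1],
  [0.0067,0.0001,0.0001,0,-0.0127,0.0108,1],
  [0.0068,0.0001,0.0001,0,-0.0128,0.0107,1],
])

```text
time: 9.58
tcp_pos: [669.9, 170.3, 228.7]
orientation: [130.0, -0.1, 62.0]
contact_force: [-4.8, 1.8, -7.7]
opening: 92.8
finger_force: 4.6
```

```bash
python3 -c "
from h import *
where(-18)
p=optics.read_camera('scene');q=optics.place_of(p,'pull_ring');print([(x['p'],onz(p,x['position'][0]*512,x['position'][1]*384,188)) for x in q[:1]])
q=optics.place_of(p,'read_head');print([(x['p'],onz(p,x['position'][0]*512,x['position'][1]*384,84)) for x in q[:1]])
"
```

```text
9.5833 [669.9 170.3 228.7] [-4.84  1.76 -7.7 ] [ 1.3e+02 -1.0e-01  6.2e+01]
wrist ((np.int64(2872), np.float64(188.5), np.float64(1.0)), 3158, np.float64(220.66221253181303))
scene ((np.int64(90), np.float64(187.5), np.float64(-1.0)), 105, np.float64(220.13455986290458))
side ((np.int64(242), np.float64(188.5), np.float64(2.0)), 284, np.float64(220.44017017217305))
[(0.69, array([629.88424132, 206.9810727 , 188.        ]))]
[(0.71, array([702.24913021, 156.14968649,  84.        ]))]
```

send_rows([
  [0,-0.005,0.0042,0,0,0,1],
  [0,-0.005,0.0042,0,0,0,1],
  [0,-0.005,0.0042,0,0,0,1],
  [0,-0.005,0.0042,0,0,0,1],
  [0,-0.005,0.0042,0,0,0,1],
  [0,-0.005,0.0042,0,0,0,1],
  [0,-0.005,0.0042,0,0,0,1],
  [0,-0.005,0.0042,0,0,0,1],
])

```text
time: 10.55
tcp_pos: [670.3, 170.5, 213.9]
orientation: [130.0, -0.1, 62.0]
contact_force: [-5.0, 2.4, -1.7]
opening: 93.1
finger_force: 2.2
```

```bash
python3 -c "
from h import *
where(-18)
"
```

```text
10.55 [670.3 170.5 213.9] [-5.04  2.45 -1.74] [ 1.3e+02 -1.0e-01  6.2e+01]
wrist ((np.int64(2332), np.float64(174.5), np.float64(1.0)), 2529, np.float64(206.57976148697833))
scene ((np.int64(80), np.float64(174.0), np.float64(-1.0)), 91, np.float64(206.40702438151934))
side ((np.int64(181), np.float64(175.0), np.float64(2.0)), 214, np.float64(207.59263453502356))
```

send_rows([
  [0,-0.004,0.0034,0,0,0,1],
  [0,-0.004,0.0034,0,0,0,1],
  [0,-0.004,0.0034,0,0,0,1],
  [0,-0.004,0.0034,0,0,0,1],
  [0,-0.004,0.0034,0,0,0,1],
  [0,-0.004,0.0034,0,0,0,1],
  [0,-0.004,0.0034,0,0,0,1],
  [0,-0.004,0.0034,0,0,0,1],
])

```text
time: 11.37
tcp_pos: [670.0, 169.6, 200.5]
orientation: [130.0, -0.0, 62.0]
contact_force: [0.1, 0.4, -0.2]
opening: 92.9
finger_force: 0.0
```

```bash
python3 -c "
from h import *
where(-18)
p,M,s=now();a=np.radians(-28.3);p1,M1=pose([*(piv-205*np.array([np.cos(a),np.sin(a)])),173],-28,40);print(M.T@(p1-p))
"
```

```text
11.3667 [670.  169.6 200.5] [ 0.13  0.43 -0.2 ] [130.  -0.  62.]
wrist ((np.int64(2803), np.float64(174.0), np.float64(1.0)), 3360, np.float64(206.31448964268392))
scene ((np.int64(75), np.float64(175.0), np.float64(0.0)), 89, np.float64(205.74967540914355))
side ((np.int64(154), np.float64(175.5), np.float64(2.0)), 201, np.float64(206.35179494769494))
[-0.57066953  1.68393105 -1.14206811]
```

Contact force is zero and the ring is at home height. Withdrawing along the tool axis.

send_rows([
  [0,0,-0.023,0,0,0,1],
  [0,0,-0.023,0,0,0,1],
  [0,0,-0.023,0,0,0,1],
  [0,0,-0.023,0,0,0,1],
  [0,0,-0.023,0,0,0,1],
  [0,0,-0.023,0,0,0,1],
  [0,0,-0.023,0,0,0,1],
  [0,0,-0.023,0,0,0,1],
])

```text
time: 12.18
tcp_pos: [632.1, 189.9, 236.6]
orientation: [130.0, -0.0, 62.0]
contact_force: [-0.1, 0.7, -0.2]
opening: 93.1
finger_force: 0.0
```

send_rows([
  [0,0,-0.03,0,0,0,1],
  [0,0,-0.03,0,0,0,1],
  [0,0,-0.03,0,0,0,1],
  [0,0,-0.03,0,0,0,1],
  [0,0,-0.03,0,0,0,1],
  [0,0,-0.03,0,0,0,1],
  [0,0,-0.03,0,0,0,1],
  [0,0,0,0,0,0,1],
])

```text
time: 12.85
tcp_pos: [589.6, 213.3, 278.4]
orientation: [129.9, -0.1, 62.1]
contact_force: [0.8, -0.1, 0.3]
opening: 93.3
finger_force: 0.0
```

```bash
python3 -c "
from h import *
where(-18)
p,M,s=now()
w=cloud(optics.read_camera('wrist'),s);a=optics.read_camera('scene');b=optics.read_camera('side')
for C_ in (w,cloud(a),cloud(b)): print(circ(ringfit(C_,(625,193))).round(1))
cv2.imwrite('pics/f.png',np.vstack([cv2.resize(b['color'][150:270,170:330],(640,300)),cv2.resize(a['color'][110:230,130:290],(640,300))])[...,::-1])
"
```

```text
12.85 [589.6 213.3 278.4] [ 0.81 -0.14  0.34] [ 1.299e+02 -1.000e-01  6.210e+01]
wrist ((np.int64(1403), np.float64(174.0), np.float64(1.0)), 1408, np.float64(206.52685481041323))
scene ((np.int64(94), np.float64(174.0), np.float64(-1.0)), 96, np.float64(204.97190395959328))
side ((np.int64(237), np.float64(174.5), np.float64(2.0)), 246, np.float64(205.97240141158767))
[625.6 193.8 173.9 -28.3]
[624.5 192.7 172.9 -28.9]
[625.5 194.3 173.9 -28.3]
```

View pics/f.png

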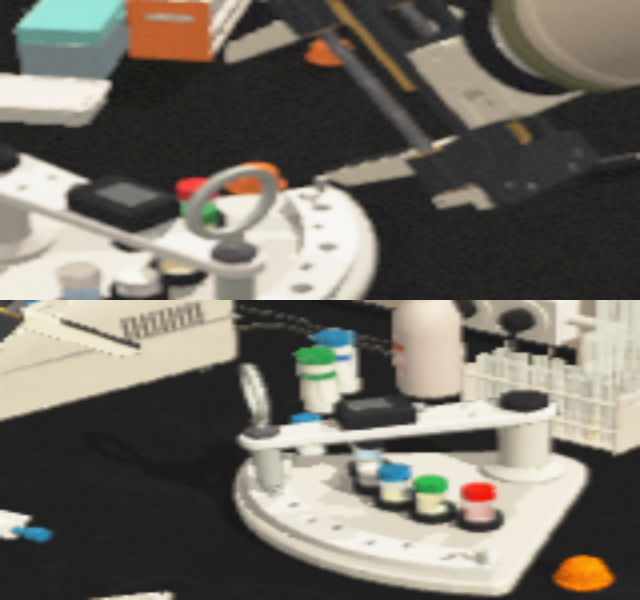

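The ring heights match the initial home values (173.9, 172.9 and 173.9 mm), and yaw changed by -18°. The gripper is clear and the vials are in place.

```bash
python3 -c "
from bench import order
print(order.sign_off())"
```

```text
the job is handed in; nothing more can be done
None
```

I hooked the ring with one fingertip, lifted the pin, and swung the arm one hole left so the read head is over the puck. The cameras show the pin back at its home height in that hole, and the job is handed in; no verdict came back.

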